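Feed a sample carrier round the bend to the photometer and latch it

TASK

Ease the sample carrier along its guide track, round the bend and right up to the end stop in front of the photometer, without jamming it or forcing it against the rails. Then swing the latch arm fully shut behind it so it cannot slide back, let go, and leave the other glassware where it stands.

Things in the scene. Friction and masses are not known exactly. Their poses are not given: they have to be found in the camera images.
- track: Fixed guide track on a grey base plate 260 x 285 x 8 mm. Origin: the bend's centre of curvature, at bench height. Its 43 mm wide channel (floor 8 mm above the bench) has this centre line, in mm: leg A at x = 80 along +y from a closed end at y = -135 to 0; quarter bend of radius 80 about the origin; leg B at y = 80 along -x from x = 0 to the end stop's face at x = -121.
- bend_in (a point): Channel floor where leg A meets the bend: (80, 0, 8) mm in the track's frame. The aluminium walls are 8 mm thick, with inward lips (5 mm overhang each side, 33 mm slot between) over the carrier's feet: it slides but cannot be lifted out. Rail tops and end stop are 24 mm above the bench.
- bend_out (a point): Channel floor where the bend meets leg B: (0, 80, 8) mm in the track's frame.
- carrier: Loose sliding carrier, about 220 g: white base of two round feet (40 mm diameter, 72 mm long overall along its y, 1.5 mm play to each wall), slippery, free to turn with the bend. Origin: centre of its underside, on the channel floor. Above that: seat disc 34 mm wide at 20-28 mm, fixed amber glass vial 28 mm diameter at 28-74 mm, black cap 25 mm diameter to 86 mm. Starts in leg A.
- station (a point): Where the carrier's origin lies when its front foot touches the end stop: channel floor in leg B, at (-85, 80, 8) mm in the track's frame.
- lens (a point): Front of the photometer's lens barrel (24 mm diameter, 42 mm above the bench), at (-156, 80, 42) mm in the track's frame, beyond the end stop. The white photometer box behind it is 70 x 120 mm and 58 mm high, fixed.
- latch (a joint): Latch arm's angle about its upright pivot, rad: 0 is fully shut (hard stop; arm along the track's -y, across leg B just behind the seat disc of a carrier at the end stop), growing anticlockwise from above to 2.4; 1.57 points along the track's +x, clear of the channel. Light friction (under 1 N at the knob), stays where left. Starts at 1.6 to 2.3.
- latch_pivot (a point): Point on the latch arm's pivot axis, at arm height: (-58, 128, 32) mm in the track's frame. Flat steel arm 12 mm wide, 6 mm thick, 29 to 35 mm above the bench.
- latch_knob (a point): Middle of the upright black round knob at the arm's free end, 100 mm from the pivot axis, 60 mm above the bench. Knob 14 mm diameter, from 29 to 73 mm above the bench.
- flask: Bystander: small conical glass flask, 66 mm wide foot, 92 mm high, standing on the base plate in the inside of the bend; origin under its foot.
- beaker: Bystander: glass beaker 70 mm diameter, 90 mm high, on the bench beyond the track; origin under its foot.
- jar: Bystander: capped amber glass jar 52 mm diameter, 75 mm high, on the bench beside the track; origin under its foot.
Things that resemble listed ones, but are neither listed nor needed, are in the scene too. Several things have the shape of the carrier; the one meant has the colours described above.

How it is judged (in metres and radians):
On the way, in this order (a step that is already met when the one before it is completed fails the run):
1. carrier in the bend (y of carrier in the frame of track above 0.04 m and x of carrier in the frame of track above 0.02 m), for 0.05 s.
2. carrier at the end stop, within 4 mm (horizontal distance between carrier and station below 0.004 m), for 0.2 s.
At the end, for the whole second after the job is handed in: The carrier stands upright and at rest within 6 mm of its place against the end stop, and the latch arm is within 0.1 rad of fully shut behind it (horizontal distance between carrier and station below 0.006 m and linear speed of carrier below 0.01 m/s and value of joint latch below 0.1 rad and angle between carrier's own z axis and vertical below 0.1 rad); the robot touches nothing.
It fails at once if the carrier is jammed or forced: more than 40 N between it and the track (contact force between carrier and track above 40 N).
It fails at once if the flask is shifted more than 25 mm or tipped (distance of flask from where it was at the start of the episode above 0.025 m or angle between flask's own z axis and vertical above 0.4 rad).
It fails at once if the beaker is shifted more than 25 mm or tipped (distance of beaker from where it was at the start of the episode above 0.025 m or angle between beaker's own z axis and vertical above 0.4 rad).
It fails at once if the jar is shifted more than 25 mm or tipped (distance of jar from where it was at the start of the episode above 0.025 m or angle between jar's own z axis and vertical above 0.4 rad).
It also fails if it takes over 59 s, if anything falls off the work surface, if the arm or the gripper's body presses on something with over 40 N, if the wrist force passes 120 N, or if a joint passes its speed limit or range.

ROBOT

A 6-joint arm with a two-finger parallel gripper is mounted at the origin on the work surface. World frame = base frame: x ahead of the robot, y to its left, z up, the work surface at z = 0. Lengths are in mm, angles in rad, forces in N, time in s.
With the tool pointing down it reaches from about 300 to 775 mm from the base axis. Payload 14.6 kg.
Tool frame: the origin (TCP) lies on the centre line of the jaws, within the pads' length; the fingertips stand ctrl.nose_length ahead of it and the grasp point (between the pads) lies 5 mm behind it (ctrl.nose_length is the distance from the TCP to the fingertips, in mm); z points along the fingers, y is the direction in which the jaws open and shut (so a half turn about z gives the same grasp; the last joint's range is limited). The gripper opens to 85 mm and grips with 20 to 120 N. Pads are 22 mm wide; open, the fingers measure 114 mm over their backs; the gripper's body (76 mm by 85 mm) begins 54 mm behind the grasp point. The pads swing forward as they close: fully open they stand 13 mm farther back than shut.
Start: joints at [1.277, 0.3, 1.521, -0, 1.321, -0.067], TCP at [123.671, 535.906, 245.281] pointing down, gripper open.
Joint ranges: [-3.03, 3.03], [-0.79, 2.21], [0.23, 2.52], [-1.04, 4.18], [0, 3.07], [-2.55, 2.55]. Speed limits (rad/s): [2.22, 2.22, 2.57, 3.14, 3.14, 3.14].

INTERFACE

Orientations are given as a rotation vector (axis times angle).
In Python, from plant import ctrl gives the robot as it stands. Calls block until the motion is done:
- ctrl.move_to(position, orientation): joint-space move of the TCP to a pose.
- ctrl.line_to(position, frame=None, vel=150, threshold=None): straight line of the TCP; frame=None keeps the orientation; vel is the mean speed in mm/s. With threshold (N) it stops when the force on the tool has changed by that much, and returns True; else False.
- ctrl.set_joints(angles): joint-space move.
- ctrl.move_gripper(opening, grasp_force=None): finger opening in mm; grasp_force is the grip in N (None keeps the last); returns when the fingers have stopped.
- ctrl.hold(seconds).
- ctrl.solve_ik(position, orientation): joint angles nearest the present ones, or None.
- ctrl.get_image(name): name is "scene" or "top" or "wrist"; returns (picture, depth): 400x640x3 uint8, blue, green, red; 400x640 float32, mm along the optical axis (not along the pixel's ray), 0 where there is no reading.
- ctrl.calibration(name): a dict with "fx", "fy", "cx", "cy" (pixels), "position" and "rotation" of the camera in the world. Camera axes: x right, y up, looking along -z (the intrinsics and any distortion apply to the point x, -y, -z); pixel columns grow to the right and rows downward; lengths in mm; the calibration is good to about 2 mm. A picture is of the moment at which its call begins: read the wrist's pose just before it. calibration takes no time and is no camera call; for the wrist camera it gives the pose at the moment of the call.
A pose or a line that the arm cannot do raises ctrl.PlanningError and nothing moves.
- ctrl.hand_in(): hands the job in, once; it reports no verdict.
Readings, each from a call of its own:
- ctrl.get_time_s(): time.
- ctrl.get_joint_pos(): joint angles.
- ctrl.get_dq(): joint speeds.
- ctrl.get_joint_torque(): joint torques, N m.
- ctrl.get_ee_pos(): TCP position.
- ctrl.get_ee_rot(): TCP orientation.
- ctrl.get_wrist_force(): force on the tool from outside, world axes, zero at the start.
- ctrl.get_torque(): the same for the moment, N m.
- ctrl.get_gripper_width(): finger opening in mm.
Only numpy, scipy, OpenCV 4.12 (cv2) and the standard library are available. Lean on these libraries where they do the work, as an engineer would, in place of code of your own. Each camera call takes 0.05 s, during which the arm holds its last target. There are 200 camera calls.

## Working session

There is one attempt and no reset: what is moved stays moved. The work goes in short steps, each a Python script; the robot and the scene stay as the last script left them, time stands still between calls to the robot, and variables do not carry over. Pictures are saved under pics/ and viewed, about 8 in all and at most 12, crops included, and the job is handed in when it is done.

```bash
mkdir -p pics; ls; python3 - <<'E'
from plant import ctrl
import cv2,numpy as np
for n in ["top","scene"]:
    p,d=ctrl.get_image(n); cv2.imwrite(f"pics/{n}0.png",p); np.savez(f"pics/{n}0.npz",p=p,d=d)
    c=ctrl.calibration(n); print(n,{k:np.round(v,3).tolist() for k,v in c.items()})
print(ctrl.nose_length,ctrl.get_time_s(),ctrl.get_ee_rot(),ctrl.get_gripper_width())
E
```

```text
pics
top {'fx': 441.737, 'fy': 441.737, 'cx': 319.938, 'cy': 199.402, 'position': [511.581, 10.437, 996.485], 'rotation': [0.059, -0.101, -1.572]}
scene {'fx': 430.444, 'fy': 430.444, 'cx': 322.883, 'cy': 194.637, 'position': [979.095, -671.956, 849.581], 'rotation': [0.752, 0.186, 0.46]}
14.0 0.1 [-3.55473116e-01 -3.12124748e+00  1.61144864e-03] 85.5626317028277
```

View pics/top0.png

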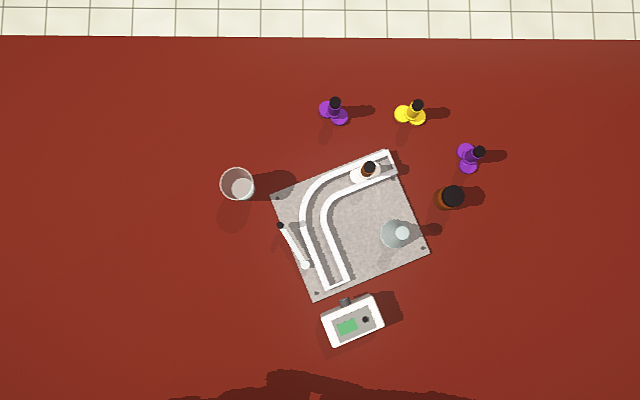

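View pics/scene0.png

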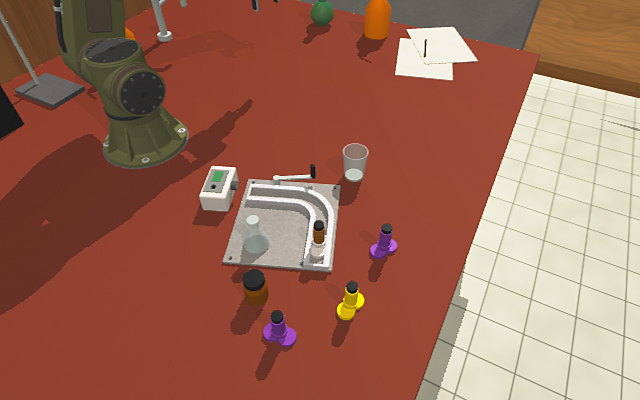

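Top view: the amber-vial, white-base carrier is in leg A at about (368,168). The lookalikes are purple (333,110), yellow (410,112) and purple (468,157), all off the track. The latch pivot is near (306,265), the knob (280,225), the flask (398,233), the jar (452,196), the beaker (237,183) and the photometer (352,320). Next: a coarse track pose and a crop to confirm the carrier.

```bash
cat > h.py <<'E'
import numpy as np,cv2
from scipy.spatial.transform import Rotation as R
def ray(c,uv):
    uv=np.atleast_2d(uv).astype(float)
    d=np.c_[(uv[:,0]-c["cx"])/c["fx"],-(uv[:,1]-c["cy"])/c["fy"],-np.ones(len(uv))]
    return np.array(c["position"],float),R.from_rotvec(np.ravel(c["rotation"])).apply(d) if np.size(c["rotation"])==3 else d@np.array(c["rotation"]).T
def onz(c,uv,z):
    o,d=ray(c,uv); return o+d*((z-o[2])/d[:,2])[:,None]
def tri(c1,u1,c2,u2):
    o1,d1=ray(c1,u1);o2,d2=ray(c2,u2);d1=d1[0];d2=d2[0]
    s=np.linalg.lstsq(np.c_[d1,-d2],o2-o1,rcond=None)[0]
    a=o1+s[0]*d1;b=o2+s[1]*d2
    return (a+b)/2,np.linalg.norm(a-b)
def proj(c,P):
    P=np.atleast_2d(P)-np.array(c["position"])
    q=R.from_rotvec(np.ravel(c["rotation"])).inv().apply(P)
    return np.c_[c["cx"]+c["fx"]*q[:,0]/-q[:,2],c["cy"]-c["fy"]*q[:,1]/-q[:,2]]
E
python3 - <<'E'
from h import *; from plant import ctrl
c=ctrl.calibration("top"); s=ctrl.calibration("scene")
for n,uv,z in [("plateA",(388,149),8),("plateB",(430,253),8),("plateC",(313,302),8),("plateD",(270,195),8),("cap",(368,167),94),("knob",(280,225),73),("pivot",(306,265),35),("flask",(402,233),92),("stop",(338,285),24),("lens",(345,300),54)]:
    print(n,np.round(onz(c,uv,z)[0],1))
print("tri cap",tri(c,(368,167),s,(319,226)),"knob",tri(c,(280,225),s,(313,168)))
print("wrist",{k:np.round(v,3).tolist() for k,v in ctrl.calibration("wrist").items()})
p=cv2.imread("pics/top0.png")[130:350,215:475]; q=cv2.imread("pics/scene0.png")[200:280,280:360]
cv2.imwrite("pics/crop.png",np.hstack([cv2.resize(p,None,fx=2,fy=2,interpolation=3),cv2.resize(q,(270,440),interpolation=3)]))
E
```

```text
plateA [ 728.2 -172.1    8. ]
plateB [ 491.7 -261.9    8. ]
plateC [3.86e+02 1.00e-01 8.00e+00]
plateD [622.6  96.1   8. ]
cap [ 671.2 -113.8   94. ]
knob [552.4  69.2  73. ]
pivot [467.8  15.3  35. ]
flask [ 534.4 -182.    92. ]
stop [423.9 -54.1  24. ]
lens [395.4 -66.6  54. ]
tri cap (array([ 673.64427561, -114.31595365,   85.80792157]), np.float64(2.2679512190720925)) knob (array([554.69429631,  71.03135766,  65.30118609]), np.float64(4.764663408489303))
wrist {'fx': 343.281, 'fy': 343.281, 'cx': 322.288, 'cy': 196.205, 'position': [52.875, 552.442, 373.166], 'rotation': [-0.242, -0.191, 1.334]}
```

View pics/crop.png

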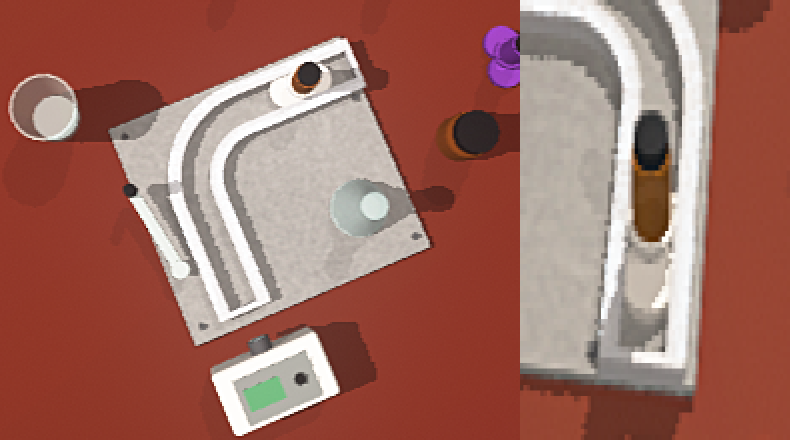

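The crop confirms it: white base, amber vial and black cap, standing in leg A. Now I'll take closer wrist views for the precise track pose.

```bash
cat >> h.py <<'E'
def down(psi): return (R.from_euler("z",psi)*R.from_euler("x",np.pi)).as_rotvec()
E
python3 - <<'E'
from h import *; from plant import ctrl
th=np.radians(21.4)
c=ctrl.calibration("wrist"); Rt=R.from_rotvec(np.ravel(ctrl.get_ee_rot())); 
rel=Rt.inv().apply(np.array(c["position"])-ctrl.get_ee_pos()); rr=Rt.inv()*R.from_rotvec(c["rotation"])
print("rel",rel,rr.apply([0,0,-1]))
Rn=R.from_rotvec(down(th)); look=(Rn*rr).apply([0,0,-1])
import json
V=[]
for i,(z,tgt) in enumerate([(330,(560,-85,20)),(300,(545,-60,20))]):
    # tcp so that optical axis hits tgt
    cz=z+Rn.apply(rel)[2]; cam=np.array(tgt)-look*((cz-tgt[2])/-look[2]); t=cam-Rn.apply(rel)
    print(t)
    try: ctrl.move_to(t,down(th))
    except ctrl.PlanningError as e: print("fail",e); continue
    ctrl.hold(.3)
    c=ctrl.calibration("wrist"); p,d=ctrl.get_image("wrist"); cv2.imwrite(f"pics/w{i}.png",p)
    json.dump({k:np.array(v).tolist() for k,v in c.items()},open(f"pics/w{i}.json","w")); np.save(f"pics/w{i}d.npy",d)
print(ctrl.get_joint_pos(),ctrl.get_time_s())
E
```

```text
rel [  72.69675573    0.24582063 -128.38704538] [-2.82246750e-01 -3.79311269e-04  9.59341768e-01]
[612.37388658 -64.3970425  330.        ]
[589.15181528 -42.60649705 300.        ]
[-1.34639505e-01  3.58736185e-01  1.31639940e+00 -1.30847807e-05
  1.46586971e+00  1.06297875e+00] 3.8417
```

View pics/w0.png

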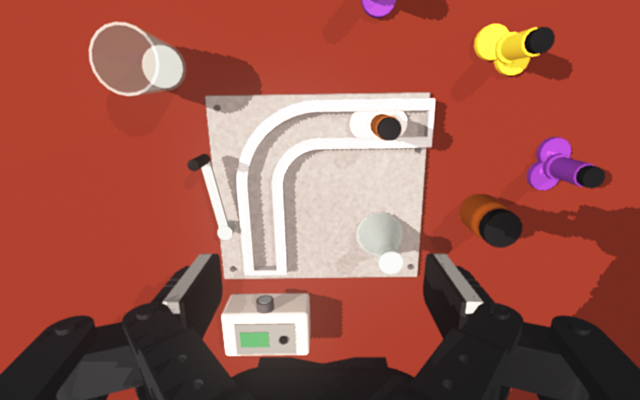

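View w0 shows the whole track: leg A to the upper right (closed end at 432,120), end stop at (265,272), pivot (225,233), knob (200,161), carrier cap (387,127). I'll fit the track pose from the rail tops, found by white mask, depth height and ray casting.

```bash
cat > fit.py <<'E'
from h import *; import json
def load(i):
    return cv2.imread(f"pics/w{i}.png"),np.load(f"pics/w{i}d.npy"),json.load(open(f"pics/w{i}.json"))
def cloud(i):
    p,d,c=load(i); v,u=np.indices(d.shape); o,r=ray(c,np.c_[u.ravel(),v.ravel()])
    return p.reshape(-1,3),(o+r*d.reshape(-1,1)),np.c_[u.ravel(),v.ravel()],c
for i in (0,1):
    p,P,uv,c=cloud(i)
    near=(np.hypot(P[:,0]-560,P[:,1]+80)<200)
    h,b=np.histogram(P[near,2],bins=np.arange(-8,40,2)); print(dict(zip(b[:-1].tolist(),h.tolist())))
    ok=near&(P[:,2]>19)&(P[:,2]<28)&(p.min(1)>200)
    Q=onz(c,uv[ok],24)[:,:2]
    # initial frame
    th=np.radians(21.4); org=np.array([560.,-85.])
    if i==0: org0=None
    o=np.array([728.2,-172.1])  # plate corner: rough origin from rail extents
    for it in range(6):
        X=np.array([np.cos(th),np.sin(th)]);Y=np.array([-X[1],X[0]])
        a=Q@X;bb=Q@Y
        if it==0:
            # leg A: extreme x edge = 109.5 ; leg B: extreme y edge=109.5
            ox=np.percentile(a,99.5)-109; oy=np.percentile(bb,99.5)-109
        x=a-ox;y=bb-oy
        def centre(s,t,lo,hi):  # s along, t across
            ks=[];cs=[];w=[]
            for k in np.arange(lo,hi,4):
                m=(s>=k)&(s<k+4)&(abs(t-80)<40)
                if m.sum()<6: continue
                e0,e1=t[m].min(),t[m].max()
                ks.append(k+2);cs.append((e0+e1)/2);w.append(e1-e0)
            ks=np.array(ks);cs=np.array(cs);g=abs(cs-np.median(cs))<2.5
            return np.polyfit(ks[g],cs[g],1),np.median(w),g.sum(),np.std(cs[g])
        fb=centre(x,y,-110,-5); fa=centre(y,x,-125,-5)
        # leg B direction: slope dy/dx ; leg A: dx/dy
        thB=np.arctan(fb[0][0]); thA=-np.arctan(fa[0][0])
        th+= (thA+thB)/2; 
        ox+=np.polyval(fa[0],-60)-80; oy+=np.polyval(fb[0],-60)-80
    O=ox*X+oy*Y
    print(i,"th",np.degrees(th),"res",np.degrees([thA,thB]),"widths(59)",fa[1],fb[1],fa[2:],fb[2:],"O",O)
    sl=abs(y-80)<12; m=sl&(x<-60); print(" endstop face (-121)",x[m].max() if m.any() else None,"outer",x[m].min(), "closed end inner(-135)",y[(abs(x-80)<12)&(y<-90)].max(initial=-999))
    T=lambda P2:np.c_[(P2-O)@np.array([np.cos(th),np.sin(th)]),(P2-O)@np.array([-np.sin(th),np.cos(th)])]
    dark=(p.max(1)<60)&(P[:,2]>50)
    for n,z,ctr in [("cap",94,(672,-114)),("knob",73,(553,70))]:
        m=dark&(np.hypot(P[:,0]-ctr[0],P[:,1]-ctr[1])<45)
        W=P[m]; top=W[:,2]>z-8
        g=onz(c,uv[m][top],z); mc=(g.min(0)+g.max(0))/2; print(" ",n,m.sum(),top.sum(),"ztop",np.percentile(W[:,2],98),mc,T(mc[None,:2]), "size",np.ptp(g,axis=0), "px",uv[m][top].mean(0))
    kn=T(mc[None,:2])[0]-[-58,128]; print("  latch r(100)",np.hypot(*kn),"angle",np.arctan2(kn[0],-kn[1]))
    m=(np.hypot(*(P[:,:2]-[534,-182]).T)<45)&(P[:,2]>60); print("  flask top",P[m].mean(0),T(P[m][:,:2].mean(0)[None]))
E
python3 fit.py
```

```text
{-8: 0, -6: 0, -4: 245, -2: 12299, 0: 11215, 2: 205, 4: 338, 6: 14161, 8: 13113, 10: 420, 12: 147, 14: 154, 16: 518, 18: 469, 20: 264, 22: 3515, 24: 3034, 26: 169, 28: 122, 30: 175, 32: 268, 34: 752, 36: 288}
0 th 22.24835182418949 res [-0.01820601  0.01783099] widths(59) 58.483116332632676 58.35279816979315 (np.int64(30), np.float64(0.17867266733847503)) (np.int64(27), np.float64(0.22795187269704315)) O [570.00646284 -77.72273091]
 endstop face (-121) -119.59454058695593 outer -126.17882339157234 closed end inner(-135) -93.08521110652424
  cap 14702 14702 ztop 403.0439868682934 [ 536.55374861 -339.21766128   94.        ] [[-129.96993804 -229.36106449]] size [2.92794537e+02 4.72438602e+02 1.13686838e-13] px [529.09536118 345.12828187]
  knob 82 38 ztop 73.6616006808314 [555.2391024   69.85674506  73.        ] [[ 42.20888426 142.18363743]] size [12.15521472 11.68487186  0.        ] px [196.71052632 163.42105263]
  latch r(100) 101.20768772504502 angle 1.711403047922798
  flask top [ 537.6037046  -175.79965067   89.13642704] [[-67.12449694 -78.50683308]]
{-8: 0, -6: 0, -4: 315, -2: 145
[... 340 characters left out ...]
, np.float64(0.22309718758910044)) O [569.96060885 -77.5620732 ]
 endstop face (-121) -121.05304132724649 outer -125.83026532353188 closed end inner(-135) -99.74136649074012
  cap 510 510 ztop 95.18551356926993 [ 672.14635303 -114.21829392   94.        ] [[ 80.6791843  -72.63934232]] size [2.20483137e+01 2.50005791e+01 1.13686838e-13] px [424.21372549 117.13137255]
  knob 234 189 ztop 361.29399810598403 [379.85683599 149.6976741   73.        ] [[-89.82705076 282.34294422]] size [364.22453956 171.76728054   0.        ] px [148.99470899 221.3015873 ]
  latch r(100) 157.59030931312753 angle -2.9382331812853715
  flask top [ 537.202147   -172.29160937   86.03509728] [[-66.20717891 -75.2556397 ]]
```

The pose is consistent across both views: origin ≈ (570.0, -77.65), θ ≈ 22.26°. Rail width reads 58.3 of 59 mm, heights 8/24/94 mm match the text, and the end-stop face is at -120 to -121. The carrier is at track (80.7, -72.6) and the latch at ≈ 1.71 rad. I'll cage the vial with the jaws along the track, leaving lateral play, and start pushing.

```bash
cat >> h.py <<'E'
TH=np.radians(22.26); O=np.array([570.0,-77.65])
def W(x,y,z): return [O[0]+x*np.cos(TH)-y*np.sin(TH),O[1]+x*np.sin(TH)+y*np.cos(TH),z]
def Tf(P): 
    d=np.atleast_2d(P)[:,:2]-O; return np.c_[d@[np.cos(TH),np.sin(TH)],d@[-np.sin(TH),np.cos(TH)]]
E
python3 - <<'E'
from h import *; from plant import ctrl
ctrl.move_gripper(50,20)
ctrl.move_to(W(80,-72.6,170),down(TH))
print("descend hit",ctrl.line_to(W(80,-72.6,54),vel=80,threshold=10),ctrl.get_ee_pos())
ctrl.move_gripper(35,20)
f0=ctrl.get_wrist_force(); print(ctrl.get_gripper_width(),f0)
print(ctrl.line_to(W(80,-50,54),vel=30,threshold=10)); print(Tf(ctrl.get_ee_pos()),ctrl.get_wrist_force()-f0)
p,d=ctrl.get_image("wrist"); q,_=ctrl.get_image("scene"); cv2.imwrite("pics/a.png",np.hstack([cv2.resize(p,(440,275)),cv2.resize(q[160:290,200:360],(340,275),interpolation=3)]))
print(ctrl.get_time_s(),ctrl.get_joint_pos())
E
```

```text
descend hit False [ 671.79474346 -114.58975422   54.5818593 ]
34.87567205171409 [-0.24202201 -0.2371803   0.57699988]
False
[[ 80.02594654 -50.07679019]] [-1.16000899 -0.92796758 -0.51027936]
7.9 [-1.95201236e-01  7.57867156e-01  1.29714039e+00 -2.36996870e-05
  1.08658773e+00  9.87285140e-01]
```

View pics/a.png

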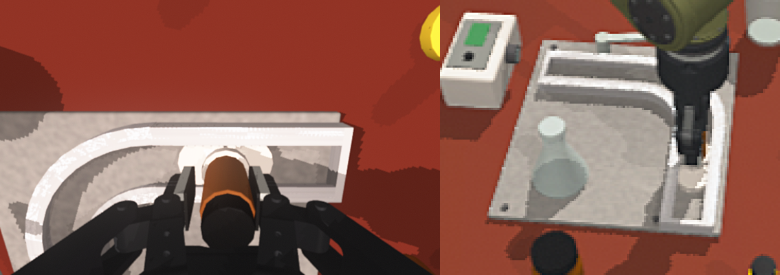

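The vial sits between the jaws, against the rear pad, and the push force is only about 1.5 N. Continuing round the bend and along leg B, with force monitoring.

```bash
python3 - <<'E'
from h import *; from plant import ctrl
f0=ctrl.get_wrist_force()
def go(x,y,a,v,t=14):
    s=ctrl.line_to(W(x,y,54),frame=down(TH+a),vel=v,threshold=t)
    f=ctrl.get_wrist_force()-f0; print(round(x),round(y),s,np.round(f,1)); return s
ok=not go(80,0,0,50)
for k in range(1,10):
    if not ok: break
    a=np.radians(10*k); ok=not go(80*np.cos(a),80*np.sin(a),a,50)
if ok: ok=not go(-66,80,np.pi/2,50)
if ok: print("stop contact",go(-94,80,np.pi/2,12,5))
print(Tf(ctrl.get_ee_pos()),ctrl.get_gripper_width(),ctrl.get_time_s(),ctrl.get_joint_pos())
E
```

```text
80 0 False [0.1 1.  0.8]
79 14 False [ 0.3 -0.6  0.8]
75 27 False [ 0.5 -0.   1. ]
69 40 False [ 0.5 -0.3  1.7]
61 51 False [1.3 0.4 0.8]
51 61 False [0.5 0.5 0.8]
40 69 False [0.4 0.1 0.2]
27 75 False [ 0.8 -0.2  0.5]
14 79 False [-0.6 -0.3  1.4]
0 80 False [ 0.8 -0.6  0.5]
-66 80 False [ 1.2 -0.3  0.9]
-94 80 True [3.3 1.  1.9]
stop contact True
[[-87.76158853  79.79114062]] 34.920816814157085 15.9917 [-1.60418670e-01  3.73028614e-01  1.93543830e+00  4.14961254e-04
  8.31693253e-01 -5.48982851e-01]
```

Smooth throughout, with forces under 2 N, and contact came at TCP x ≈ -87.8, so the carrier is ≈ -84.4 (station -85). Releasing, rising and checking from above.

```bash
python3 - <<'E'
from h import *; from plant import ctrl
ctrl.move_gripper(46); ctrl.hold(.2)
x,y=Tf(ctrl.get_ee_pos())[0]
ctrl.line_to(W(x,y,150),vel=120)
# camera view over station & knob
a=1.71; psi=a+TH+np.pi/2
ctrl.move_to(W(-20,130,300),down(TH)); ctrl.hold(.2)
c=ctrl.calibration("wrist"); p,d=ctrl.get_image("wrist"); cv2.imwrite("pics/b.png",p)
v,u=np.indices(d.shape); uv=np.c_[u.ravel(),v.ravel()]; o,r=ray(c,uv); P=o+r*d.reshape(-1,1)
dark=p.reshape(-1,3).max(1)<60
for n,z,g in [("cap",94,(-85,80)),("knob",73,(41,142))]:
    m=dark&(abs(P[:,2]-z)<6)&(np.hypot(*(Tf(P)-g).T)<30); q=onz(c,uv[m],z)
    print(n,m.sum(),"px",uv[m].mean(0) if m.any() else 0,np.median(P[m,2]),Tf((q.min(0)+q.max(0))/2),np.ptp(q,axis=0)[:2])
print(ctrl.get_time_s())
E
```

```text
cap 25 px [367.4 220.2] 90.27772176461764 [[-76.90364575  83.33153656]] [14.3809859  15.41393052]
knob 98 px [308.06122449 105.1122449 ] 72.93900884429883 [[ 41.34766234 144.78354108]] [11.26542603 10.32814376]
19.1833
```

View pics/b.png

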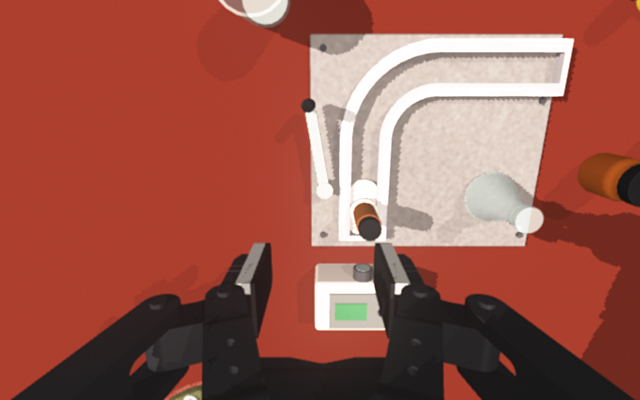

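The carrier is at the end stop (cap ≈ (369,228)), with its base against the stop and the latch knob at (308,105), angle ≈ 1.73. My cap mask caught only the shaded part, so I'll redo it after the latch. Now caging the knob and swinging it shut.

```bash
python3 - <<'E'
from h import *; from plant import ctrl
import json
c=ctrl.calibration("wrist"); print("cap now",Tf(onz(c,(369,228.5),94)))
K=lambda a,z=60: W(-58+100*np.sin(a),128-100*np.cos(a),z)
o=lambda a: down(a+TH+np.pi/2)
a=1.73
ctrl.move_gripper(44); ctrl.move_to(K(a,150),o(a))
h=ctrl.line_to(K(a),vel=80,threshold=8); print("descend hit",h,ctrl.get_ee_pos())
if not h:
    ctrl.move_gripper(24); f0=ctrl.get_wrist_force()
    for b in np.linspace(a,0.1,13)[1:]:
        s=ctrl.line_to(K(b),frame=o(b),vel=60,threshold=10); print(round(b,2),s,np.round(ctrl.get_wrist_force()-f0,1))
        if s: break
    if not s: print("stop",ctrl.line_to(K(-0.12),frame=o(0),vel=12,threshold=5))
    print(Tf(ctrl.get_ee_pos()),np.round(ctrl.get_wrist_force()-f0,1))
print(ctrl.get_time_s(),ctrl.get_gripper_width())
E
```

```text
cap now [[-82.62324113  81.90906762]]
descend hit False [553.50001516  70.94237774  60.52669668]
1.59 False [ 0.2 -0.5 -0.2]
1.46 False [-1.3  0.2  0.6]
1.32 False [-0.1  0.6  0.1]
1.19 False [-0.4  0.2 -0.1]
1.05 False [-0.8 -0.1  0.2]
0.92 False [ 0.1 -0.2  0.9]
0.78 False [0.1 0.3 0. ]
0.64 False [-1.4  0.7  0.5]
0.51 False [-0.7  0.2  0.6]
0.37 False [-0.6 -0.6 -0.8]
0.24 False [-0.  -0.8 -0.7]
0.1 False [-0.5 -0.3 -0.6]
stop True
[[-62.12228848  28.62398127]] [ 3.9  1.9 -0.5]
29.4083 24.007248193444454
```

Hard stop felt with the knob at x ≈ -57 (shut would be -58). Releasing, rising and checking both.

```bash
python3 - <<'E'
from h import *; from plant import ctrl
ctrl.move_gripper(36); x,y=Tf(ctrl.get_ee_pos())[0]
ctrl.line_to(W(x,y,150),vel=120)
ctrl.move_to(W(-20,100,300),down(TH)); ctrl.hold(.2)
c=ctrl.calibration("wrist"); p,d=ctrl.get_image("wrist")
v,u=np.indices(d.shape); uv=np.c_[u.ravel(),v.ravel()]; o,r=ray(c,uv); P=o+r*d.reshape(-1,1)
dark=p.reshape(-1,3).max(1)<90
for n,z,g in [("cap",94,(-85,80)),("knob",73,(-58,28))]:
    m=dark&(abs(P[:,2]-z)<5)&(np.hypot(*(Tf(P)-g).T)<30); q=onz(c,uv[m],z)
    print(n,m.sum(),"px",uv[m].mean(0) if m.any() else 0,Tf((q.min(0)+q.max(0))/2) if m.any() else 0,np.ptp(q,axis=0)[:2] if m.any() else 0)
# gap of bare floor between front foot and stop / seat etc: view
px=proj(c,W(-85,80,40))[0].astype(int); x0,y0=max(px[0]-100,0),max(px[1]-80,0)
cv2.imwrite("pics/c.png",cv2.resize(p[y0:y0+150,x0:x0+200],None,fx=4,fy=4,interpolation=3)); 
for n,q in [("station",W(-85,80,94)),("pivot",W(-58,128,35)),("knobshut",W(-58,28,73)),("stopface",W(-121,80,24))]:
    print(n,(proj(c,q)[0]-[x0,y0])*4)
print(ctrl.get_time_s())
E
```

```text
cap 366 px [341.12295082 228.69672131] [[-82.83260682  81.1892305 ]] [23.77255019 22.40241814]
knob 107 px [388.4953271  198.47663551] [[-56.19920629  29.33445727]] [12.46748041 12.93484969]
station [412.2058504  390.51703998]
pivot [241.18375957 230.57506812]
knobshut [601.75023937 268.15701152]
stopface [398.264155   412.30076949]
32.3917
```

View pics/c.png

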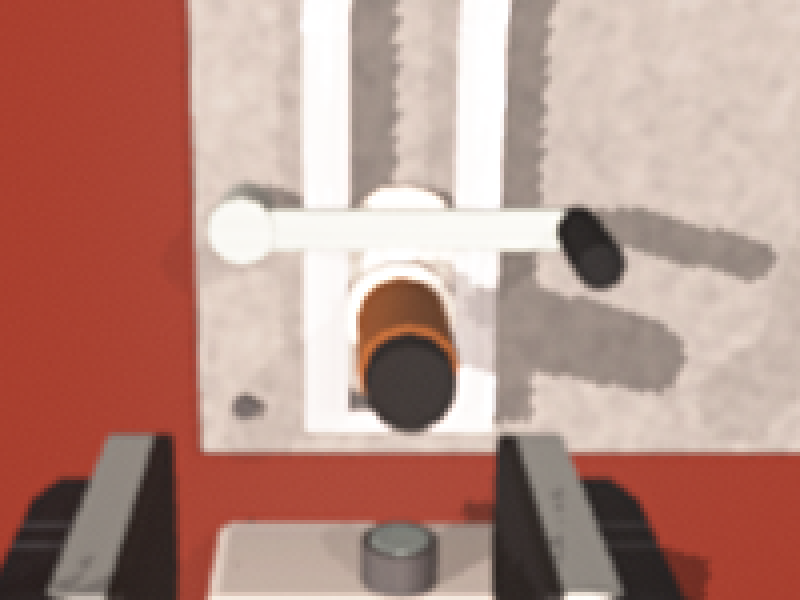

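The picture shows the arm lying straight across leg B behind the seat disc, from the pivot (240,230) to the knob (590,245). The carrier stands upright against the stop, cap at (410,382). Cap and knob both read +2 mm in x from nominal, a shared camera bias. Their spacing is 26.6 mm against the nominal 27, and both stops were felt. Handing in.

```bash
python3 -c "
from plant import ctrl
print(ctrl.get_wrist_force()); ctrl.hand_in(); print(ctrl.get_time_s())"
```

```text
[-0.28551433 -0.09422471  0.15735105]
the job is handed in; nothing more can be done
the job is handed in; nothing more can be done
```

The carrier is at the end stop with the latch shut behind it, and I handed the job in at about 32 s of the 59 s allowed; no verdict is reported.

- **Carrier:** I caged the vial loosely between the jaws and pushed it along leg A, round the bend and down leg B. The tool force stayed under about 2 N until the 5 N contact trigger stopped the push at the end stop.
- **Latch:** I caged the knob the same way and swung it from about 1.73 rad until a 5 N trigger at the hard stop. The finger position there put it within about 0.01 rad of shut.
- **Last checks:** In the final picture the arm lies straight across leg B behind the upright carrier. The gripper was clear, with no force on the tool. Nothing hit the other glassware while I worked, but I did not measure the flask, beaker or jar again at the end.
- **Disagreement:** The camera put both the cap and the knob about 2 mm off nominal in x. I took this as calibration bias, because their spacing was 26.6 mm against 27 and both stops had been felt. One earlier cap measurement was wrong (a partial colour mask) and I redid it.

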